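# Push the sample carrier under the reader's sprung flap

## Robot

A 7-joint arm with a two-finger parallel gripper is mounted at the origin on the work surface. World frame = base frame: x ahead of the robot, y to its left, z up, the work surface at z = 0. Lengths are in m, angles in rad, forces in N, time in s.
With the tool pointing down it reaches from about 0.4 to 0.85 m from the base axis. Payload 6.9 kg.
Tool frame: the origin (TCP) lies where the fingers leave the gripper's body, on its centre line; the fingertips stand 73 mm ahead of it and the grasp point (between the pads) lies arm.pinch_z ahead of it (arm.pinch_z is the distance from the TCP to the grasp point, in m); z points along the fingers, y is the line along which they close (so a half turn about z gives the same grasp; the last joint's range is limited). The gripper opens to 85 mm and grips with 20 to 120 N. Pads are 22 mm wide; open, the fingers measure 114 mm over their backs; the gripper's body (76 mm by 85 mm) begins 54 mm behind the grasp point. The pads swing forward as they close: fully open they stand 13 mm farther back than shut.
Start: joints at [1.27, 0.507, -0.238, 1.5, 0.126, 1.149, -0.155], TCP at [0.247, -0.574, 0.304] pointing down, gripper open.
Joint ranges: [-3.08, 3.08], [-0.24, 2.05], [-1.43, 1.35], [0, 2.5], [-1.52, 4.66], [0.17, 1.96], [-2.89, 2.89]. Speed limits (rad/s): [2.39, 2.39, 3.14, 3.14, 3.14, 3.14, 3.14].

## Interface

Orientations are given as a unit quaternion [x, y, z, w].
In Python, from bench import status, viewer, arm gives the robot as it stands.
- The arm moves only by the tool servo_tool, never from a script. Its argument "motion" is text: rows parted by semicolons, each of 5 numbers parted by spaces: the closure in counts, from 0 (fully open) to 255 (shut), then the shift along the tool's x, y, z in mm, then the turn about the tool's z in rad. In form: fingers tx ty tz twist; .... A call has 1 to 12 rows; each row is the pose to reach, as a shift and turn from the pose commanded when the call began, along the tool's axes at that moment; what a row does not reach only later rows make up. A row lasts 1/10 s, in which the tool goes at most 50 mm and 8.59 degrees, less where a joint would pass 70% of its speed; a pose out of reach is approached as far as the arm can. A call with a gripper value outside its range is refused whole. The fingers move at their own pace and stop on an object; "newtons" is the grip in N (left out, the last holds). Time passes only in rows, so rows that repeat a pose let the fingers close. It gives the time, the measured TCP pose, the force, the opening and the grip force at its end, in the units of the state.
- status.get_obs(): the state, without advancing time (a new reading comes with each control period).
- viewer.capture(name): name is "side" or "top"; returns a dict with "frame" (400x640x3 uint8, red, green, blue), "z_map" (400x640 float32, m along the optical axis (not along the pixel's ray), 0 where there is no reading), "K" (3x3 intrinsics, pixels), "T" (4x4, takes a point from camera to world coordinates). Camera axes: x right, y down, z forward; pixel columns grow to the right and rows downward; lengths in m; the calibration is good to about 2 mm. A picture is of the moment at which its call begins.
- arm.job_done(): hands the job in; it is judged then, once.
The state is a dict: "clock": time; "q": joint angles; "qvel": joint speeds; "joint_torque": joint torques, N m; "eef_pos": TCP position; "orientation": TCP orientation; "ft_force": force on the tool from outside, world axes, zero at the start; "torque": the same for the moment, N m; "width": finger opening in m; "grasp_force": force on a finger pad.
Only numpy, scipy, OpenCV 4.12 (cv2) and the standard library are available. Lean on these libraries where they do the work, as an engineer would, in place of code of your own. Each camera call takes 0.05 s, during which the arm holds its last target. There are 200 camera calls.

## Task

Load the sample reader: with one fingertip press the flap's paddle down and keep the flap open, while the other fingertip pushes the sample carrier along its lane under the flap until it is fully home against the end stop. Then let the flap spring shut behind the carrier's block. Only push and press: do not lift or tip the carrier, and leave the other things on the bench where they stand.

Things in the scene. Friction and masses are not known exactly. Their poses are not given: they have to be found in the camera images.
- reader: White box-shaped sample reader, 140 deep x 180 wide x 78 high, fixed to the bench, with a flat aluminium loading lane in front. Origin: on the bench, under the centre of the tunnel mouth in its front face; z up, x points into the tunnel, y to the left when facing the mouth. It stands turned about z. The tunnel is 41 wide, its roof 31 above the bench. All 'reader x, y' below are in this frame, mm.
- lane (a point): Middle of the lane's floor, 6 above the bench, at reader (-102.5, 0). The lane runs from reader x = -205 to 0 between two guide rails (inner faces at y = -20 and +20, 4 thick, tops 16 above the bench).
- end_stop (a point): Centre of the end stop's face inside the tunnel, at reader (+58, 0), 17 above the bench.
- shaft (a point): Middle of the flap's hinge shaft: radius 4, parallel to reader x along the left of the lane, axis at reader y = +34, 42 above the bench. Its two posts, at reader x = -201 and -13, are 12 wide (y = 28 to 40) and reach 49 above the bench.
- flap_angle (a joint): Opening angle of the flap, rad: 0 shut, stop at 0.75. The flap is a rocker on the shaft: skirt on the right, paddle on the left. Pressing the paddle down raises the skirt; a spring shuts it (about 2 N at the paddle's middle to start, about 4 N at 0.55). Pushing the skirt along the lane does not open it. From 0.42 on the carrier's block passes under the skirt; 0.5 to 0.65 is comfortable.
- skirt (a point): Middle of the lower edge of the flap's skirt, a dark steel plate that closes the mouth: reader x = -8 to -3 and, when shut, y = -22 to +10, lower edge 18 above the bench. The point turns with the flap.
- flap: The rocking flap (skirt and paddle in one). Its paddle: flat dark steel plate 185 long (reader x = -190 to -5), 52 wide, 4 thick, from the shaft out to the left (reader y = 36 to 86). Origin on the shaft's axis at reader (0, 34); axes turn with the flap, those of the reader when shut. A fingertip can slide along it in x while pressing: its height does not change along x.
- paddle_top (a point): Point on the paddle's top face, half-way along it (reader x = -97.5), 40 from the shaft (reader y about +72). Shut, the paddle slopes up to the left by 0.3 rad, outer edge 58 above the bench. At flap angle 0.3 it is level, top 44 above the bench; at 0.55 it slopes down to the left by 0.25 rad and this point is 34 above the bench (36 at 33 from the shaft).
- carrier: Loose aluminium sample carrier, about 0.3 kg, in the lane with 2 mm play each side. Origin: underside, below the centre of its block; x points to the tunnel, z up. Block 50 long (x = -25 to +25), 36 wide, 22 high, two amber windows on top. Behind it a flat stem, 14 wide and 8 high, ends in an upright push plate. The shut flap fits over the stem once the block is right inside.
- carrier_front (a point): Centre of the front face of the carrier's block, 11 above its underside; at reader x = +58 when fully home against the end stop.
- push_plate (a point): Centre of the rear face of the carrier's push plate, 36 above the carrier's underside. The plate is 50 wide, 6 thick and reaches 64 above the bench; its rear face is 83 behind the carrier's origin, at reader x = -50 when fully home. The stem between block and plate is free below the shut skirt.
- vial: Bystander: small glass vial with white cap, 24 across, 45 high, right of the lane. Origin: underside centre.
- weigh_jar: Bystander: small amber jar with black cap, 40 across, 50 high, right of the lane. Origin: underside centre.
- dish: Bystander: shallow white dish, 80 across, 18 high, left of the paddle. Origin: underside centre.
- stopper: Bystander: reddish-brown rubber stopper standing on its narrow end, 28 across, 28 high, left of the paddle. Origin: underside centre.
- reagent: Bystander: amber reagent bottle, 72 across, 150 high, on the left of the bench. Origin: underside centre.
- wash_bottle: Bystander: white plastic bottle, 66 across, 160 high, on the right of the bench. Origin: underside centre.
- flask: Bystander: conical glass flask, 76 across, 113 high, on the left of the bench. Origin: underside centre.
Mind the look-alikes: they are no part of the job. What is shaped like the carrier but red or yellow is not meant.

How it is judged:
On the way:
1. a finger presses the paddle and holds the flap open while the front of the carrier passes under it (value of joint flap_angle above 0.3 rad and contact force between the fingers and flap above 0.3 N and x of carrier_front in the frame of reader between 0.005 and 0.05 m), for 0.1 s.
At the end, for the whole second after the job is handed in: The carrier is at rest in the tunnel with its front within 4 mm of the end stop (site carrier_front at reader x above 54 mm), lying on the lane, and the flap is shut behind its block (joint below 0.06 rad) (x of carrier_front in the frame of reader above 0.054 m and z of carrier_front in the frame of reader below 0.022 m and value of joint flap_angle below 0.06 rad and linear speed of carrier below 0.01 m/s); the robot touches nothing.
It fails at once if the carrier is lifted or tipped (12 mm up or 0.25 rad) (height (world z) of carrier above 0.018 m or angle between carrier's own z axis and vertical above 0.25 rad).
It fails at once if a bystander is moved by more than 20 mm or knocked over (distance of any of vial, weigh_jar, dish, stopper, reagent, wash_bottle, flask from where it was at the start of the episode above 0.02 m or angle between any of vial, weigh_jar, dish, stopper, reagent, wash_bottle, flask's own z axis and vertical above 0.4 rad).
It also fails if it takes over 40 s, if anything falls off the work surface, if the arm or the gripper's body presses on something with over 40 N, if the wrist force passes 120 N, or if a joint passes its speed limit or range.

## Working session

There is one attempt and no reset: what is moved stays moved. The work goes in short steps, Python scripts to look and compute and a tool call to move; the robot and the scene stay as the last step left them, time stands still between calls to the robot, and variables do not carry over. Pictures are saved under pics/ and viewed, at most 10 in all, crops included, and the job is handed in when it is done.

Besides the shell and the picture viewer there is one more tool, called as name(argument=value, ...), one argument or row to a line, values as JSON. servo_tool: Moves the arm, as the interface text tells. Its arguments: {"type":"object","properties":{"motion":{"type":"string"},"newtons":{"type":"number"}},"required":["motion"]}

```bash
mkdir -p pics; cat > h.py <<'E'
import numpy as np, cv2
from bench import status, viewer, arm
def cap(n,tag):
    d=viewer.capture(n); cv2.imwrite(f'pics/{tag}.png',d['frame'][:,:,::-1]); np.savez(f'{tag}.npz',**d); return d
def pts(d):
    z=d['z_map']; v,u=np.mgrid[:400,:640]; K=d['K']
    p=np.stack([(u-K[0,2])/K[0,0]*z,(v-K[1,2])/K[1,1]*z,z],-1)
    return p@d['T'][:3,:3].T+d['T'][:3,3]
E
python3 - <<'E'
from h import *
cap('top','top0');cap('side','side0')
o=status.get_obs();print(o, arm.pinch_z)
E
```

```text
{'clock': 0.1, 'q': array([ 1.26949205,  0.50825761, -0.23754134,  1.50099041,  0.1256751 ,
        1.14894481, -0.15478813]), 'qvel': array([ 0.0004851 , -0.00106277, -0.00301105, -0.00124527, -0.00173463,
       -0.00087647, -0.00059648]), 'joint_torque': array([-4.79753464e-03, -6.21847630e+01, -2.19480358e+00, -2.50209707e+01,
        1.24805587e-02,  7.85020064e-03, -9.16944686e-06]), 'eef_pos': array([ 0.24711139, -0.5737162 ,  0.30312913]), 'orientation': array([ 9.79382957e-01,  2.02010819e-01, -1.65078834e-04, -7.90252051e-04]), 'ft_force': array([ 0.54075013,  0.46121767, -0.84183138]), 'torque': array([-0.0412942 , -0.00839364, -0.02709259]), 'grasp_force': 0.0, 'width': 0.0854009925906981} 0.0539
```

View pics/top0.png

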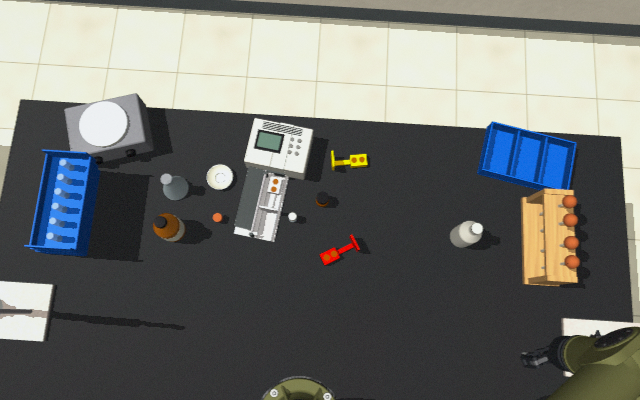

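View pics/side0.png

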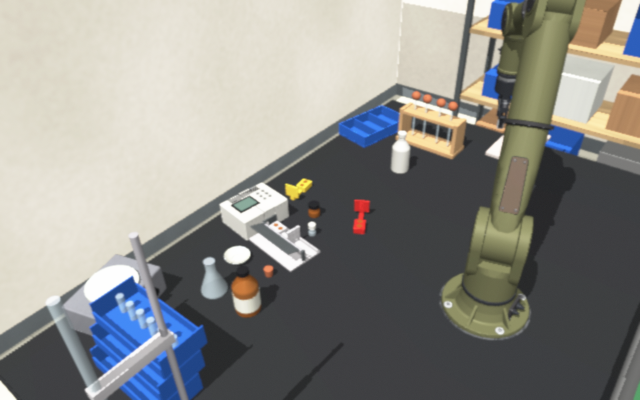

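The top view shows the reader at about (280,148) with the lane running down to (255,240). The carrier's amber windows are at about (274,185), the dish at (220,177), the stopper at (217,217), the vial at (292,216) and the jar at (323,200). Next I'll zoom in and get the geometry.

```bash
python3 - <<'E'
from h import *
d=np.load('top0.npz'); P=pts(d); f=d['frame']
c=f[110:250,190:345]; cv2.imwrite('pics/crop0.png',cv2.resize(c,None,fx=5,fy=4.2,interpolation=cv2.INTER_CUBIC)[:,:,::-1])
print('cam',d['T'][:3,3],d['K'][0,0], P[300,300])
# reader top: z~0.078
hsv=cv2.cvtColor(f,cv2.COLOR_RGB2HSV)
z=P[...,2]; reg=np.zeros(z.shape,bool); reg[110:250,225:320]=1
m=reg&(abs(z-0.078)<0.006)
q=P[m][:,:2].astype(np.float32); print(len(q), np.median(z[m]), cv2.minAreaRect(q), cv2.boxPoints(cv2.minAreaRect(q)))
np.set_printoptions(linewidth=250,precision=3,suppress=True)
print((z[165:245:4,230:296:3]*1000).round().astype(int))
E
```

```text
cam [ 0.29480672 -0.01348272  1.52302295] 513.341195389015 [0.33155486 0.02000616 0.00202962]
2535 0.07832291479056885 ((0.7139936089515686, 0.1231500431895256), (0.1804167926311493, 0.26367127895355225), 81.94988250732422) [[0.5708244  0.05229272]
 [0.8318974  0.01536839]
 [0.85716283 0.19400737]
 [0.59608984 0.2309317 ]]
[[   0   -2   -2    1    2   -4   43   48   59   65   68 1523   77   75   83   77   79   77   74   76   83   77]
 [  -2    9    0    0    0   -3   61   56   53   52   51   33   37   45   55   61   66   73   77   77   81   84]
 [  12    5 1523    6    3    2   55   54   50   48   49   48   47    4    9   43   48   50    4   41   50   53]
 [  17   -2   -1    4   -1    1   59   53   60   53   45   46    4   15   34   27    9    5   13    3    1    8]
 [  20   -2    5   -3   -2   59   60   55   49   53   50   43    9   23   26   36   32   17    8   -4    0   -4]
 [   0   -1   -2   -3   -6   56   52   52   51   43   41   44    8   26   29   30   30    0    9    6   -2    1]
 [  -1    0   -2    3   -4   61   56   60   49   45   44    6   20   27   31   28   28   17    4 
[... 785 characters left out ...]
    1   -2   45   47]
 [   0   -3   59   53   54   47   52   47   50    7    7    7    3    6    6    8    2   -6    1    0   10   15]
 [   3   -1   57   57   53   49 1523   42    7 1523    9    6    8    5    2    9   -7   -7   -7   -2   -7   -2]
 [  -3   -1    6   11    5    1   51   42    6   16    6    5    9    9   16    9    2    1   -6    3   -3    2]
 [   5   -4    2    3    8    6    3   50    8    8   -2    5   13    3   14    9    2    1   -4   -6   -1    3]
 [   1   -3    1    2   -2   -2   -3    1    2    4    1    4    7    5    9    2    5    0    1    2   -3    1]
 [   2   -7   -2    3    0   -5   -6   -3    4   -4   -2 1523   -4    0    5   -2   -2    1    3    3   -2    1]]
```

View pics/crop0.png

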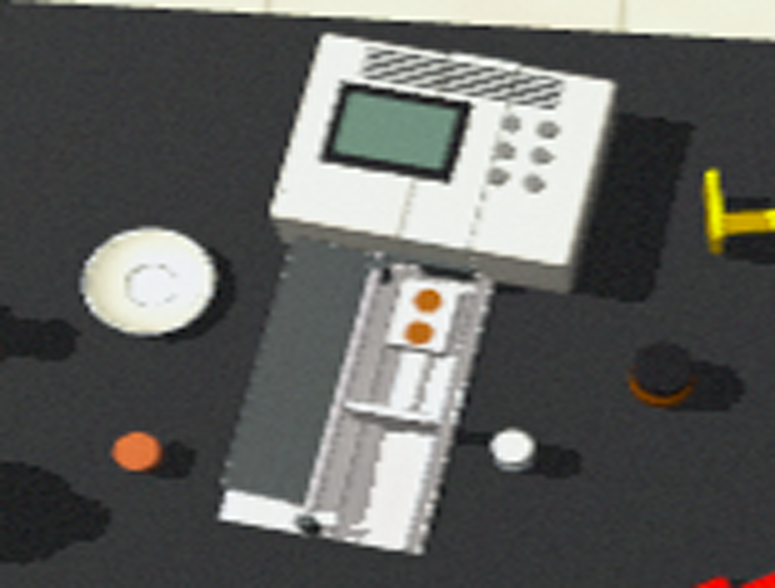

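The crop shows the paddle on the left, at crop (300,370). The push plate is across the lane at crop (395,412), about full-image (269,208), and the windows are at crop (427,300) and (418,333). Next I'll refine the corners and cast rays.

```bash
cat >> h.py <<'E'
def ray(d,uv,z):
    uv=np.atleast_2d(np.asarray(uv,float)); K=d['K']
    r=np.c_[(uv[:,0]-K[0,2])/K[0,0],(uv[:,1]-K[1,2])/K[1,1],np.ones(len(uv))]@d['T'][:3,:3].T
    c=d['T'][:3,3]; return c+r*((np.asarray(z)-c[2])/r[:,2])[:,None]
E
python3 - <<'E'
from h import *
np.set_printoptions(linewidth=200,precision=4,suppress=True)
d=np.load('top0.npz'); f=d['frame']; g=cv2.cvtColor(f,cv2.COLOR_RGB2GRAY); P=pts(d)
c=np.array([[255,118.3],[312.8,129.8],[304.4,172.9],[244.4,160.5]],np.float32).reshape(-1,1,2)
s=cv2.cornerSubPix(g,c.copy(),(4,4),(-1,-1),(3,30,.01)).reshape(-1,2)
print(s-c.reshape(-1,2))
w=ray(d,s,np.full(4,.078)); print(w)
BL,BR,FR,FL=w[:,:2]
print('sizes',*[np.linalg.norm(a-b) for a,b in((BL,BR),(FL,FR),(BL,FL),(BR,FR))])
yaws=[np.arctan2(*(v[::-1])) for v in (BL-FL,BR-FR)]+[np.arctan2(*((a-b)[::-1]))-np.pi/2 for a,b in((BL,BR),(FL,FR))]
print('yaws',yaws)
# paddle: outline by height
z=cv2.medianBlur(np.clip(P[...,2],-.1,.3).astype(np.float32),5)
m=np.zeros(z.shape,np.uint8); sub=(z>.036)&(z<.07)&(f.max(2)<110); m[170:242,228:280]=sub[170:242,228:280]
m=cv2.morphologyEx(m,cv2.MORPH_OPEN,np.ones((3,3)))
q=P[m>0]; print('paddle',cv2.minAreaRect(q[:,:2].astype(np.float32)))
for b in (50,):pass
# windows
hsv=cv2.cvtColor(f,cv2.COLOR_RGB2HSV)
m=((hsv[...,0]>5)&(hsv[...,0]<25)&(hsv[...,1]>150)&(hsv[...,2]>90)).astype(np.uint8)
n,l,st,ce=cv2.connectedComponentsWithStats(m)
for i in range(1,n):
    if st[i,4]>3: print(ce[i],st[i,4],ray(d,ce[i],[.028]))
E
```

```text
[[ 0.5312 -3.7846]
 [-0.3955 -0.6693]
 [-0.9735 -0.5556]
 [-1.0295 -0.0122]]
[[0.8648 0.189  0.078 ]
 [0.8299 0.0163 0.078 ]
 [0.6952 0.0338 0.078 ]
 [0.7197 0.2119 0.078 ]]
sizes 0.17624425091474813 0.1797750530427608 0.14690824420586163 0.13577762694604806
yaws [np.float64(-0.15654809118337018), np.float64(-0.12962597493762373), np.float64(-0.1993127715074019), np.float64(-0.13627087300371032)]
paddle ((0.4869900941848755, 0.1251562386751175), (0.44763582944869995, 0.15570168197155), 16.626995086669922)
[353.6538 159.6538] 26 [[ 0.7589 -0.114   0.028 ]]
[361.5    158.9167] 24 [[ 0.7628 -0.1377  0.028 ]]
[337.4545 162.4545] 11 [[ 0.7469 -0.0654  0.028 ]]
[342.2 162.8] 5 [[ 0.7467 -0.0798  0.028 ]]
[360.     165.5556] 9 [[ 0.7416 -0.134   0.028 ]]
[275.2778 181.1111] 18 [[0.6763 0.118  0.028 ]]
[273.5    188.7778] 18 [[0.6523 0.1215 0.028 ]]
[569.1623 201.013 ] 154 [[ 0.6725 -0.7628  0.028 ]]
[318.9167 203.5833] 12 [[ 0.6159 -0.0171  0.028 ]]
[166.6386 226.3524] 332 [[0.5182 0.4263 0.028 ]]
[217.0294 217.0588] 68 [[0.5555 0.2812 0.028 ]]
[570.1447 219.5849] 159 [[ 0.616  -0.7633  0.028 ]]
[570.9503 242.1429] 161 [[ 0.5486 -0.7627  0.028 ]]
[333.6765 253.4118] 34 [[ 0.4704 -0.0693  0.028 ]]
[326.1944 257.    ] 36 [[ 0.4585 -0.0481  0.028 ]]
[571.8494 261.3795] 166 [[ 0.4921 -0.7629  0.028 ]]
```

```bash
python3 - <<'E'
from h import *
np.set_printoptions(linewidth=200,precision=4,suppress=True)
d=np.load('top0.npz'); f=d['frame']; g=cv2.cvtColor(f,cv2.COLOR_RGB2GRAY).astype(int); P=pts(d)
for r in list(range(176,246,4)): print(r,g[r,232:292])
z=cv2.medianBlur(np.clip(P[...,2],-.1,.3).astype(np.float32),3)
L=[];S=[]
for r in range(182,228):
    cols=np.where(z[r,228:262]>.03)[0]
    if len(cols): L.append((228+cols[0]-.5,r))
L=np.array(L); w=ray(d,L,np.full(len(L),.058)); 
vx,vy,x0,y0=cv2.fitLine(w[:,:2].astype(np.float32),cv2.DIST_HUBER,0,.01,.01).ravel(); print('paddle outer',np.arctan2(vy,vx),x0,y0)
E
```

```text
176 [182  84  32  29  29  49  57  60  57  57  56  55  56  55  84  90  90  91  89  92  89  92  89  88  88  90  88  90  89  90  88 153 196 144  68  45 109 154 162 192 206 181 163 162 166 148 140 122  99
  74  52  53  66 109 139 142 115 103 110 103]
180 [122  26  37  30  33  50  57  57  58  60  59  60  53  79  92  93  92  89  92  90  91  92  89  92  87  91  90  89  87  91 130 195 168 157 165 160 162 156 225 240 225 164 118 121 121 118 220 240 239
 194 135 153 140 153 168 133  68  50  54  54]
184 [ 34  31  30  50  59  55  56  54  57  58  55  45  89  91  94  94  89  90  91  91  88  93  91  90  92  89  93  88  90 112 192 167 154 163 161 164 172 227 239 239 240 227 199 193 192 230 240 240 208
 131 149 147 156 165 157  96  49  52  55  56]
188 [ 52  54  57  57  54  56  57  56  53  55  46  90  93  90  91  93  88  87  90  93  89  91  92  91  93  92  89  88 107 194 172 158 165 162 164 173 227 240 227 165 118 122 121 123 171 230 238 226 149
 145 151 159 165 187 121  46  55  56  56  55]
192 [ 53  57  56  57  60  57  55  57  57  59  88  95  88  93  88  91  89  92  94  90  89  92  90  91  92  91  88
[... 2629 characters left out ...]
  57  57  56  59  56  55  55  62  63 102 146 194 199 121  45  38  40 138 169 134 148 164 162 162 161 165 170 226 238 238 237 238 238 238 223 178 164 194 128  48  54  55  59  56
  52  53  52  55  55  54  52  55  53  53  51]
240 [ 51  57  56  55  52  53  57  52  57  55  53  55  53  57  56  57  54  57  53  55  58  53  54  55  50  54  55  56  54  55  56  55  63 100 148 198 213 229 200 152 160 195 129  45  53  56  51  50  57
  58  56  55  55  52  52  54  55  56  56  54]
244 [54 53 54 57 56 53 54 59 53 55 53 56 56 54 53 56 52 54 54 53 56 53 54 55 56 53 56 52 53 52 55 54 58 52 53 54 57 55 56 54 54 58 53 54 56 55 57 50 55 54 51 54 54 54 55 53 54 48 55 54]
paddle outer -0.1367197 0.5983335 0.21616907
```

```bash
python3 - <<'E'
from h import *
np.set_printoptions(linewidth=200,precision=4,suppress=True)
d=np.load('top0.npz'); g=cv2.cvtColor(d['frame'],cv2.COLOR_RGB2GRAY).astype(float)
yaw=-.137; R=np.array([[np.cos(yaw),-np.sin(yaw)],[np.sin(yaw),np.cos(yaw)]])
def rd(w,o=(.7075,.1229)): return (w[:,:2]-o)@R*1000
def edge(rows,c0,c1,th,sgn,last):
    o=[]
    for r in rows:
        s=sgn*(g[r]-th); c=[k for k in range(c0(r),c1(r)) if s[k]<0<=s[k+1]]
        if c: k=c[-1] if last else c[0]; o.append((k+s[k]/(s[k]-s[k+1]),r))
    return np.array(o)
pl=lambda r:int(242.5-(r-188)*.25)
E=edge(range(184,226),lambda r:pl(r)-5,lambda r:pl(r)+5,74,1,False)
w=rd(ray(d,E,np.full(len(E),.058))); print('paddle outer y(86):',np.median(w[:,1]),w[::8,1])
rr=lambda r:int(283-(r-200)*.21)
E=edge(range(184,238),lambda r:rr(r)-5,lambda r:rr(r)+5,105,-1,True)
w=rd(ray(d,E,np.full(len(E),.004))); print('rail right y(-24):',np.median(w[:,1]),w[::8,1])
# shaft / white left-hand stripe
E=edge(range(184,222),lambda r:pl(r)+14,lambda r:pl(r)+23,145,1,False)
w=rd(ray(d,E,np.full(len(E),.044))); print('paddle inner/shaft left y(36-38):',np.median(w[:,1]))
# lane front end at columns
for c in (262,266,268,270):
    k=[r for r in range(234,246) if g[r,c]>120>=g[r+1,c]]; print('lane front x(-205)',rd(ray(d,[[c,k[-1]+.5]],[.004])))
for c in (267,270,273,276):
    print(c,g[198:216,c])
print('windows',rd(ray(d,[[275.28,181.11],[273.5,188.78]],[.028,.028])))
hsv=cv2.cvtColor(d['frame'],cv2.COLOR_RGB2HSV)
print('jar,vial,stopper,dish',rd(ray(d,[[323,199],[292.5,216.5],[217,217],[220,177]],[.05,.045,.028,.018])))
E
```

```text
paddle outer y(86): 76.97282675835936 [76.4678 77.091  77.2056 77.298  77.3315 78.532 ]
rail right y(-24): -41.783723338450514 [-42.6829 -41.9376 -41.3871 -42.4726 -41.349  -42.0796 -42.5009]
paddle inner/shaft left y(36-38): 28.450434426319205
lane front x(-205) [[-207.8335   -6.0922]]
lane front x(-205) [[-208.3713  -18.4192]]
lane front x(-205) [[-207.1774  -24.2519]]
lane front x(-205) [[-205.9834  -30.0847]]
267 [166. 166. 164. 166. 166. 165. 166. 181. 191. 239. 230. 104. 104. 101. 132. 223. 224. 238.]
270 [232. 236. 239. 240. 240. 239. 239. 239. 239. 228. 240. 199.  99. 103. 110. 226. 239. 239.]
273 [240. 238. 224. 212. 190. 191. 173. 193. 163. 166. 222. 238. 103.  99. 115. 205. 239. 240.]
276 [227. 228. 228. 240. 240. 240. 240. 240. 240. 240. 233. 239. 162.  99.  99. 150. 224. 192.]
windows [[-30.2416  -9.0717]
 [-54.4909  -8.9605]]
jar,vial,stopper,dish [[ -60.3907 -160.8735]
 [-128.6952  -83.5644]
 [-171.9974  136.1848]
 [ -48.9405  158.9765]]
```

servo_tool(
  motion="66 34 -32 0 0.045;66 68 -64 0 0.09;66 102 -96 0 0.135;66 136 -128 0 0.18;66 170 -160 0 0.225;66 204 -192 0 0.27;66 238 -224 0 0.315;66 272 -256 0 0.36;66 306 -288 0 0.405;66 340 -320 0 0.45;66 374 -352 0 0.495;66 408 -384 0 0.544",
)

```text
clock: 1.3
eef_pos: [0.4703, -0.0581, 0.3038]
orientation: [0.998, -0.07, -0.0, 0.0]
ft_force: [0.4, 0.2, -0.4]
width: 0.0632
grasp_force: 0.0
```

servo_tool(
  motion="66 12 -42 0 0;66 24 -84 0 0;66 36 -126 0 0;66 48 -168 15 0;66 60 -210 40 0;66 69 -243 70 0;66 69 -243 105 0;66 69 -243 134 0;66 69 -243 134 0;66 69 -243 134 0",
)

```text
clock: 2.3
eef_pos: [0.5716, 0.1713, 0.17]
orientation: [0.998, -0.069, -0.001, 0.0]
ft_force: [0.4, 1.2, 0.7]
width: 0.0635
grasp_force: 0.0
```

```bash
python3 - <<'E'
from h import *
a=cap('top','top1');b=cap('side','side1')
A=cv2.resize(a['frame'][140:250,210:330],None,fx=4,fy=4,interpolation=2); B=cv2.resize(b['frame'][170:280,220:340],None,fx=4,fy=4,interpolation=2)
cv2.imwrite('pics/c1.png',np.vstack([A,B])[:,:,::-1][:, :] if 0 else cv2.resize(np.hstack([A,B]),(800,367))[:,:,::-1])
o=status.get_obs();print(o['eef_pos'],o['orientation'],o['ft_force'],o['width'])
E
```

```text
[0.57245414 0.17146744 0.17163179] [ 9.97627678e-01 -6.88290965e-02  1.15152449e-03 -4.94586491e-04] [0.57016418 0.23233526 0.57162402] 0.06304372928944935
```

View pics/c1.png

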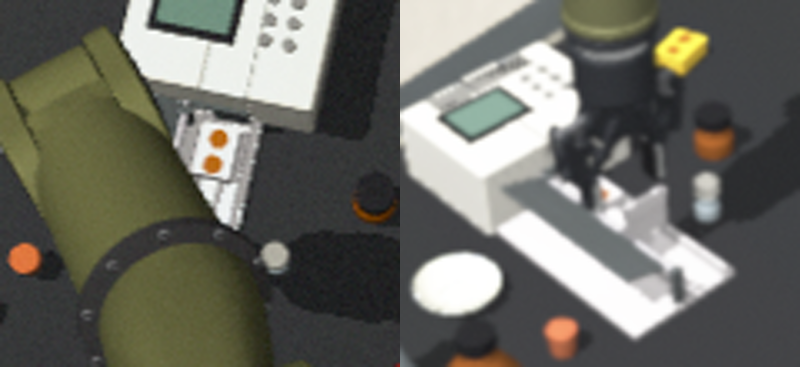

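Right half (side view): the fingers are still above the paddle, and the plate's top edge runs from (627,205) to (665,188) in this crop. Left half: the arm hides the plate from above. I'll check the plate's position in both views.

```bash
cat >> h.py <<'E'
yaw=-.137; R=np.array([[np.cos(yaw),-np.sin(yaw)],[np.sin(yaw),np.cos(yaw)]])
def rd(w,o=(.7048,.1142)): w=np.atleast_2d(w); return np.c_[(w[:,:2]-o)@R*1000,w[:,2]*1000]
E
python3 - <<'E'
from h import *
np.set_printoptions(linewidth=200,precision=1,suppress=True)
t=np.load('top0.npz'); s=np.load('side1.npz')
print('top rear edge',rd(ray(t,[[267,208.5],[270,209.2],[273,209.8],[276,210]],np.full(4,.064))))
print('side top edge',rd(ray(s,[[288.1,231.5],[299.5,226.4]],[.064]*2)))
o=status.get_obs(); print('tcp',rd(o['eef_pos']))
# depth of plate face in side view
P=pts(s); 
for v in range(228,246,3): print(rd(P[v,286:302:4])[:, :].round().astype(int).tolist())
# paddle points side
m=np.zeros((400,640),bool); m[225:262,255:300]=1
q=rd(P[m]); k=(q[:,1]>45)&(q[:,1]<80)&(q[:,2]>35)&(q[:,2]<65)&(q[:,0]<-20)&(q[:,0]>-185)
q=q[k]; print('paddle z~y',np.polyfit(q[:,1],q[:,2],1),len(q))
E
```

```text
top rear edge [[-122.3    1.4   64. ]
 [-122.6   -7.6   64. ]
 [-122.6  -16.5   64. ]
 [-121.4  -25.1   64. ]]
side top edge [[-117.7   17.7   64. ]
 [-124.3  -24.    64. ]]
tcp [[-138.9   38.7  171.6]]
[[-68, -14, 31], [-49, -45, 1], [-121, -4, 67], [-123, -19, 60]]
[[-61, -18, 11], [-124, 15, 69], [-125, 0, 59], [-120, -20, 45]]
[[-75, -6, 14], [-122, 14, 54], [-122, -1, 45], [-123, -17, 36]]
[[-90, 6, 17], [-126, 18, 47], [-127, 3, 38], [-117, -21, 18]]
[[-128, 37, 47], [-125, 19, 34], [-121, -1, 19], [-117, -21, 5]]
[[-140, 47, 49], [-146, 36, 45], [-120, 0, 7], [-133, -6, 11]]
paddle z~y [ 0.3 35.9] 311
```

The plate's rear face is at x ≈ -123 in both views. The finger front should be about 5 mm behind it, so I'll back off a little and descend.

servo_tool(
  motion="66 -6 0 10 0;66 -6 0 25 0;66 -6 0 40 0;66 -6 0 48 0;66 -6 0 54 0;66 -6 0 54 0;66 -6 0 54 0",
)

```text
clock: 3.1
eef_pos: [0.5657, 0.1725, 0.1165]
orientation: [0.998, -0.068, 0.0, -0.0]
ft_force: [-1.8, 0.2, 2.7]
width: 0.0632
grasp_force: 1.2
```

```bash
cat > look.py <<'E'
from h import *
import sys
np.set_printoptions(linewidth=200,precision=2,suppress=True)
s=cap('side',sys.argv[1]); P=pts(s)
o=status.get_obs(); print('tcp',rd(o['eef_pos']),o['ft_force'],o['clock'])
m=np.zeros((400,640),bool); m[215:265,245:300]=1
q=rd(P[m]); k=(q[:,1]>40)&(q[:,1]<84)&(q[:,2]>22)&(q[:,2]<66)&(q[:,0]<-25)&(q[:,0]>-185)&(s['frame'][m].max(1)>60)&(s['frame'][m].max(1)<140)
q=q[k]; p=cv2.fitLine(q[:,1:].astype(np.float32),cv2.DIST_HUBER,0,.01,.01).ravel(); a=np.arctan(p[1]/p[0]); print('paddle slope',a,'flap',.3-a,'through',p[2:],len(q))
cv2.imwrite(f'pics/{sys.argv[1]}c.png',cv2.resize(s['frame'][170:280,220:350],None,fx=5,fy=5,interpolation=2)[:,:,::-1])
E
python3 look.py s2
```

```text
tcp [[-145.75   38.73  116.54]] [-0.69  0.38  2.17] 3.15
paddle slope 0.13435796 flap 0.16564205 through [65.26 50.43] 310
```

View pics/s2c.png

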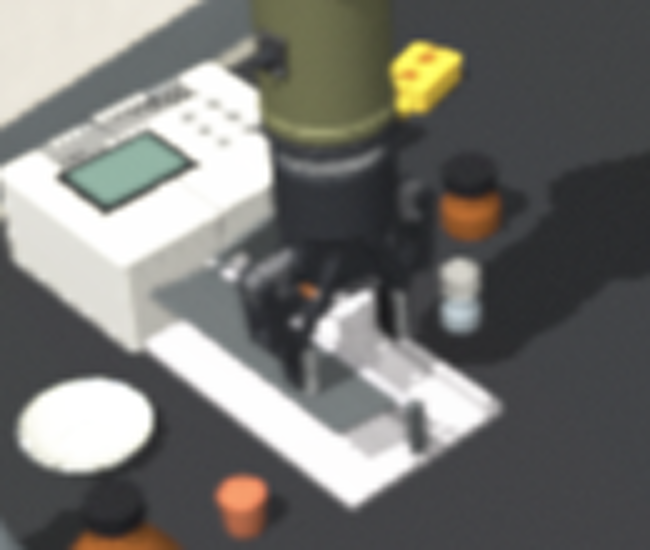

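The left tip presses the paddle at crop (308,390), at about 2 N. The right finger is at crop (400,325), just behind and beside the plate. I'll press further and check the right tip's y.

servo_tool(
  motion="66 0 0 5 0;66 0 0 10 0;66 0 0 13 0;66 0 0 13 0;66 0 0 13 0",
)

```text
clock: 3.65
eef_pos: [0.5661, 0.1723, 0.103]
orientation: [0.998, -0.069, 0.0, -0.0]
ft_force: [1.2, 2.0, 3.8]
width: 0.063
grasp_force: 2.0
```

```bash
python3 look.py s3; python3 - <<'E'
from h import *
s=np.load('s3.npz');P=pts(s)
for v in range(224,244,2): print(v,[tuple(rd(P[v,u])[0].round().astype(int).tolist()) for u in range(294,304,2)], s['frame'][v,294:304:2].max(1))
E
```

```text
tcp [[-145.34   38.67  103.06]] [1.29 1.43 3.45] 3.7
paddle slope -0.19319625 flap 0.49319625 through [61.76 40.38] 233
224 [(-158, 24, 121), (-165, 22, 124), (-166, 16, 121), (-140, -13, 89), (-150, -13, 95)] [40 39 44 51 48]
226 [(-152, 21, 108), (-160, 19, 111), (-163, 13, 110), (-163, 6, 106), (-155, -9, 93)] [42 41 42 45 44]
228 [(-119, -6, 65), (-140, 3, 83), (-160, 12, 99), (-155, -1, 89), (-157, -7, 87)] [114  56  38  43  52]
230 [(-127, 1, 66), (-139, 3, 74), (-152, 6, 84), (-155, 0, 81), (-154, -8, 76)] [135  48  39  45  59]
232 [(-123, -1, 54), (-142, 6, 69), (-154, 8, 78), (-157, 3, 77), (-94, -58, 3)] [135  34  78 109  69]
234 [(-122, -1, 45), (-142, 7, 62), (-148, 4, 64), (-156, 2, 68), (-101, -52, 2)] [133  34  51 107  61]
236 [(-121, -2, 36), (-140, 5, 51), (-152, 7, 60), (-156, 3, 60), (-111, -43, 5)] [136  39  48 104  52]
238 [(-123, 1, 30), (-137, 4, 40), (-150, 6, 50), (-153, 1, 48), (-115, -39, 1)] [145  58  45 114 115]
240 [(-123, 1, 22), (-113, -15, 6), (-151, 7, 43), (-155, 3, 43), (-132, -24, 12)] [167 151  87 127 161]
242 [(-120, -1, 10), (-120, -9, 6), (-126, -12, 7), (-132, -16, 9), (-133, -24, 4)] [173 203 194 187 174]
```

View pics/s3c.png

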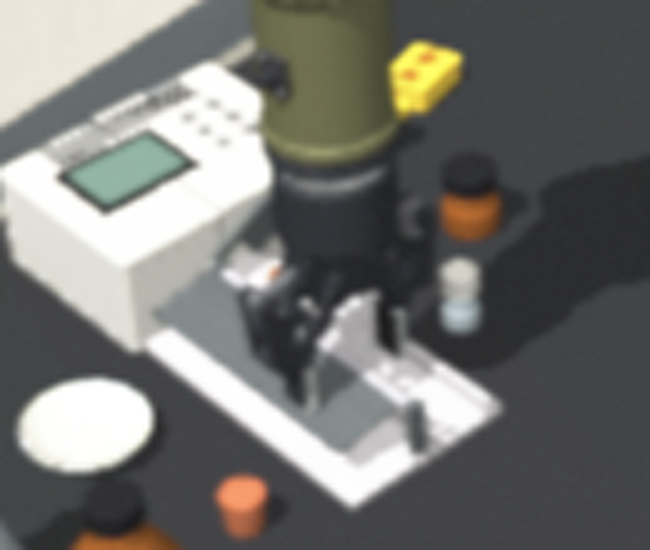

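The paddle is open to about 0.5. The right finger's inner face is at y ≈ 7 and its tip is about 40 above the bench, behind the plate. I'll press 2 mm more and push.

servo_tool(
  motion="66 0 0 2 0;66 6 0 2 0;66 12 0 2 0;66 18 0 2 0;66 25 0 2 0;66 32 0 2 0;66 39 0 2 0;66 46 0 2 0;66 53 0 2 0;66 60 0 2 0;66 66 0 2 0;66 72 0 2 0",
)

```text
clock: 4.9
eef_pos: [0.6362, 0.1625, 0.1006]
orientation: [0.998, -0.068, -0.002, 0.0]
ft_force: [-6.2, 2.0, 5.9]
width: 0.0635
grasp_force: 3.7
```

```bash
python3 look.py s4
```

```text
tcp [[-73.33  38.37 100.59]] [-3.22  1.41  4.39] 4.95
paddle slope -0.20531729 flap 0.50531733 through [60.95 38.54] 141
```

View pics/s4c.png

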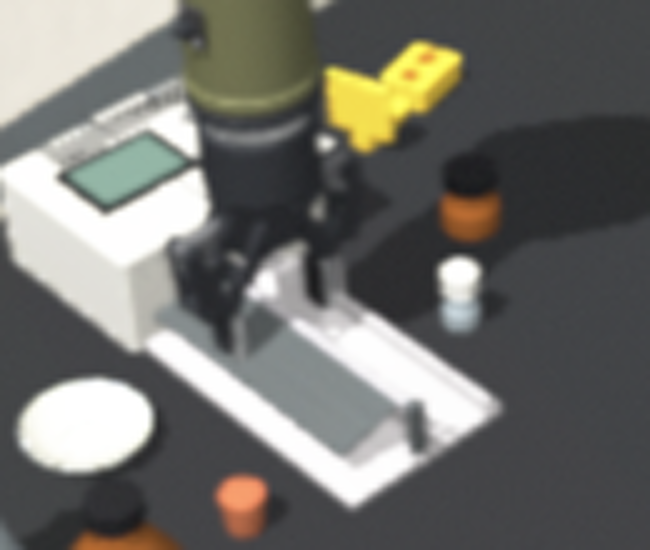

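The carrier is mostly under the flap; the plate is at crop (285,285) with the finger against it. I'll finish the push gently.

servo_tool(
  motion="66 2 0 0 0;66 4 0 0 0;66 6 0 0 0;66 8 0 0 0;66 9 0 0 0;66 10 0 0 0;66 10 0 0 0",
)

```text
clock: 5.65
eef_pos: [0.6462, 0.1611, 0.1006]
orientation: [0.998, -0.068, -0.001, 0.0]
ft_force: [-4.0, 1.8, 4.8]
width: 0.0636
grasp_force: 3.0
```

servo_tool(
  motion="66 1 0 0 0;66 2 0 0 0;66 2 0 0 0",
)

```text
clock: 5.95
eef_pos: [0.6482, 0.1608, 0.1005]
orientation: [0.998, -0.068, -0.001, 0.0]
ft_force: [-4.7, 1.3, 5.3]
width: 0.0634
grasp_force: 3.2
```

servo_tool(
  motion="66 1 0 0 0;66 2 0 0 0;66 2 0 0 0",
)

```text
clock: 6.25
eef_pos: [0.6492, 0.1607, 0.1005]
orientation: [0.998, -0.068, -0.002, 0.0]
ft_force: [-8.8, 2.4, 7.0]
width: 0.0635
grasp_force: 5.1
```

servo_tool(
  motion="66 1 0 0 0;66 2 0 0 0;66 2 0 0 0",
)

```text
clock: 6.55
eef_pos: [0.6494, 0.1607, 0.1005]
orientation: [0.998, -0.068, -0.004, 0.001]
ft_force: [-14.0, 2.7, 11.0]
width: 0.0631
grasp_force: 7.9
```

The push has stalled at the expected place (finger centre at -60) and the force is climbing, so the carrier is home. I'll back off and rise.

servo_tool(
  motion="66 -4 0 0 0;66 -10 0 0 0;66 -14 0 -4 0;66 -14 0 -12 0;66 -14 0 -24 0;66 -14 0 -45 0;66 -14 0 -80 0;66 -40 0 -110 0;66 -80 0 -130 0;66 -120 30 -140 0;66 -140 70 -140 0;66 -140 110 -140 0",
)

```text
clock: 7.75
eef_pos: [0.4954, 0.0702, 0.2419]
orientation: [0.998, -0.067, -0.001, 0.001]
ft_force: [2.0, -0.2, -0.4]
width: 0.0635
grasp_force: 0.0
```

servo_tool(
  motion="66 0 45 0 0;66 0 90 0 0;66 0 135 0 0;66 0 180 0 0;66 0 180 0 0",
)

```text
clock: 8.25
eef_pos: [0.4723, -0.115, 0.2409]
orientation: [0.997, -0.074, -0.001, 0.002]
ft_force: [-0.4, 0.0, -0.4]
width: 0.0637
grasp_force: 0.0
```

```bash
python3 look.py s5; python3 - <<'E'
from h import *
np.set_printoptions(precision=1,suppress=True)
t=cap('top','top5'); A=cv2.resize(t['frame'][140:250,210:330],None,fx=3.3,fy=3.3,interpolation=2); B=cv2.resize(np.load('s5.npz')['frame'][170:280,220:340],None,fx=3.3,fy=3.3,interpolation=2)
cv2.imwrite('pics/c5.png',np.hstack([A,B])[:,:,::-1])
P=pts(t);q=rd(P.reshape(-1,3)); k=(abs(q[:,1])<22)&(q[:,0]>-200)&(q[:,0]<-10)&(q[:,2]>50)&(q[:,2]<75); print('plate x',np.median(q[k],0),k.sum())
E
```

```text
tcp [[-198.68 -255.29  241.03]] [-0.33  1.31 -0.37] 8.3
paddle slope 0.31202543 flap -0.012025416 through [61.78 55.05] 365
plate x [-50.   -0.8  62.8] 44
```

View pics/c5.png

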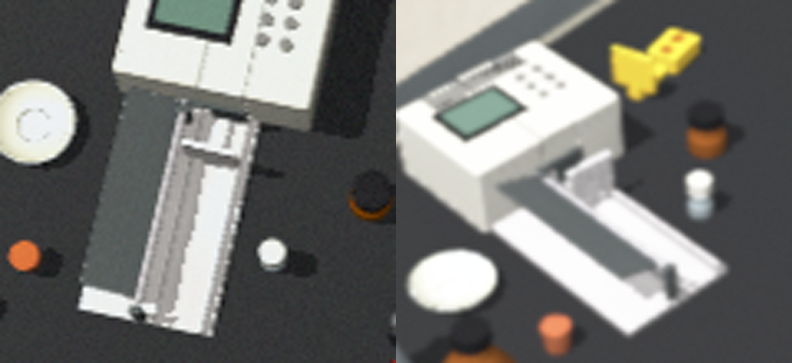

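The carrier is inside with its plate at reader x ≈ -50, next to the mouth (crop (210,148)). The flap is shut (slope 0.31, angle about 0) and the bystanders haven't moved. Handing in.

```bash
python3 -c "
from bench import arm
print(arm.job_done())"
```

```text
the job is handed in; nothing more can be done
None
```

I handed the job in at about 8 s: the carrier was pushed until it stalled at the end stop, the flap measured shut behind its block, and the bystanders looked unmoved; no verdict came back.

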